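Fill the teaching rack: king, left gold, right gold, then the bar

TASK

Fill the shogi teaching rack in the order of its brass studs: slide the big king piece into the middle well first (one stud), then a gold general into the well on your left as the robot faces it (two studs), and last the other gold into the right well (three studs). Slide the pieces along the rack tip first, without lifting them, until each drops flat into its well; once all three are in, fold the brass retaining bar fully down over them so that the rack can be hung up. Leave the tea caddy, the bell, the piece box and the ash dish undisturbed.

Things in the scene. Friction and masses are not known exactly. Their poses are not given: they have to be found in the camera images.
- rack: fixed flat wooden rack, 340 (x) by 380 mm (y). Origin under its centre, x away from the robot, y left, z up. From x -170 to 57 mm it is a smooth level field 16 mm high, where the pieces start. Beyond the field's edge (x 57 mm) are three open wells, their floors 4 mm lower (12 mm high), between dark rails 30 mm high; one, two and three brass studs behind them mark the middle, left and right well
- well_king (a point): centre of the king's place on the floor of the middle well (rack x 103.5, y 0, 12 mm high), axes as the rack. The well is 88 mm wide, 93 mm long. Rails beside the wells run out over the field to x 28 mm as noses, so each mouth flares 10 mm wider on either side. Fully home, the tip is at the well's end and the base 3 mm past the field's edge, where the piece drops flat
- well_left (a point): centre of a gold's place on the floor of the left (+y) well (rack x 98.5, y +120, 12 mm high), axes as the rack. The well is 80 mm wide, 83 mm long. Fully home, the base is 3 mm past the field's edge. A piece that goes in skewed can jam when one corner drops first
- well_right (a point): the same for the right (-y) well (rack x 98.5, y -120, 12 mm high), 80 mm wide, 83 mm long
- king: the king, the largest piece: boxwood shogi piece, blank, lying flat: a five-sided wedge, 90 mm from straight base to tip, 78 mm wide at the base, 58 mm at the shoulders 66 mm from the base, 22 mm thick at the base, 12 mm at the tip, 95 g. Origin under its middle, 45 mm from the base; x to the tip, z up. Starts loose on the field before the middle well, tip within 0.3 rad of rack x
- king_tip (a point): the king's tip, on its underside, 45 mm from the origin
- gold_a: one of two like gold generals: boxwood shogi piece, blank, lying flat: a five-sided wedge, 80 mm from straight base to tip, 70 mm wide at the base, 52 mm at the shoulders 59 mm from the base, 20 mm thick at the base, 11 mm at the tip, 70 g. Origin under its middle, 40 mm from the base; x to the tip, z up. Starts loose on the field before the left or right well, tip within 0.3 rad of rack x
- gold_a_tip (a point): the tip of gold_a, on its underside, 40 mm from the origin
- gold_b: the other gold general, the same as gold_a, before the other outer well
- gold_b_tip (a point): the tip of gold_b, on its underside, 40 mm from the origin
- bar (a joint): angle of the brass retaining bar (rad): 0 = folded down flat over the wells at its stop, growing as the crossbar rises, up and away from the robot. Starts raised 0.95 to 1.3 and stays where it is left (stiff hinge: 1 to 2 N at the crossbar moves it). Hinge axis: parallel to the rack's y at rack x 160 mm, 36 mm high
- bar_mid (a point): middle of the bar's crossbar, a brass rod 8 mm thick and 356 mm long along the rack's y, 60 mm from the hinge axis: folded down it lies over the wells at rack x = 100 mm, 36 mm high
- caddy: black lacquer tea caddy, 69 mm wide, 72 mm high, on the tatami to the left of the rack; to be left alone. Origin under its centre
- ash_dish: glazed ash dish, 116 mm wide, 34 mm high, on the tatami to the left of the rack; to be left alone. Origin under its centre
- bell: brass hand bell, 64 mm wide, 98 mm high, on the kaya board (364 by 333 mm, 127 mm high) to the right of the rack; to be left alone. Origin under its centre
- piece_box: lidded mulberry piece box, 85 x 131 x 69 mm, on the kaya board; to be left alone. Origin under its centre
Things that resemble listed ones, but are neither listed nor needed, are in the scene too. What is shaped like the king but green or red is not meant.

How it is judged:
By the outcome, as a careful person would: the job done as asked, in the order asked, and still so for the second after the job is handed in, with the robot touching nothing.
It also fails if it takes over 72 s, if anything falls off the work surface, if the arm or the gripper's body presses on something with over 40 N, if the wrist force passes 120 N, or if a joint passes its speed limit or range.

ROBOT

A 6-joint arm with a two-finger parallel gripper is mounted at the origin on the work surface. World frame = base frame: x ahead of the robot, y to its left, z up, the work surface at z = 0. Lengths are in m, angles in rad, forces in N, time in s.
With the tool pointing down it reaches from about 0.25 to 0.725 m from the base axis. Payload 4 kg.
Tool frame: the origin (TCP) lies at the very end of the fingers, on their centre line; the grasp point (between the pads) lies bot.grasp_offset behind it (bot.grasp_offset is the distance from the TCP to the grasp point, in m); z points along the fingers, y is the direction in which the jaws open and shut (so a half turn about z gives the same grasp; the last joint's range is limited). The gripper opens to 85 mm and grips with 20 to 120 N. Pads are 22 mm wide; open, the fingers measure 114 mm over their backs; the gripper's body (76 mm by 85 mm) begins 54 mm behind the grasp point. The pads swing forward as they close: fully open they stand 13 mm farther back than shut.
Start: joints at [1.268, 0.241, 0.005, 1.335, 0, 1.571], TCP at [0.149, 0.477, 0.231] pointing down, gripper open.
Joint ranges: [-2.72, 2.72], [-1.05, 1.87], [-1.09, 1.28], [-1.99, 2.15], [-1.42, 1.44], [-3.14, 3.14]. Speed limits (rad/s): [2.79, 2.79, 3.14, 3.14, 3.14, 3.14].

INTERFACE

Orientations are given as a unit quaternion [x, y, z, w].
In Python, from workcell import bot gives the robot as it stands. The module is installed in compiled form; this text tells all that it offers.
- The arm moves only by the shell command python3 -m jog 'ROWS' [OPENING]. ROWS is JSON, a list that holds one entry, the list of rows, each a list of 6 numbers: the shift along the tool's x, y, z in m, then the turn, a rotation vector about the tool's x, y, z in degrees. In form: [[[dx, dy, dz, wx, wy, wz], ...]]. A call has 1 to 12 rows; each row shifts and turns the pose as measured when the row begins, along the tool's axes as they then stand; what a row does not reach is not made up. A row lasts 1/8 s, in which the tool goes at most 62.5 mm and 10.7 degrees, less where a joint would pass 70% of its speed; a pose out of reach is approached as far as the arm can. A call is refused whole if a number of a shift passes 0.0625 or a number of a turn 10.7, either way. A call with a gripper value outside its range is refused whole. OPENING is the finger opening in m, from 0 to 0.0854, set as the call begins (- or left out, the last holds). The fingers move at their own pace and stop on an object; the grip force is fixed at half the most. Time passes only in rows, so rows that do not move let the fingers close. It gives the time, the measured TCP pose, the force and the opening at its end, in the units of the state.
- bot.get_obs(): the state, without advancing time (a new reading comes with each control period).
- bot.camera(name): name is "scene" or "side" or "wrist"; returns a dict with "pixels" (400x640x3 uint8, red, green, blue), "fx", "fy", "cx", "cy" (pixels), "rvec" (rotation vector, rad) and "tvec" (3), from world to camera coordinates, as OpenCV has them. Camera axes: x right, y down, z forward; pixel columns grow to the right and rows downward; lengths in m; the calibration is good to about 2 mm. A picture is of the moment at which its call begins. There is no depth.
- bot.job_done(): hands the job in, once; it reports no verdict.
The state is a dict: "clock": time; "joint_pos": joint angles; "joint_vel": joint speeds; "tau": joint torques, N m; "eef_pos": TCP position; "tool_rot": TCP orientation; "ft_force": force on the tool from outside, world axes, zero at the start; "ft_torque": the same for the moment, N m; "grip_width": finger opening in m.
Only numpy, scipy, OpenCV 4.12 (cv2) and the standard library are available. Lean on these libraries where they do the work, as an engineer would, in place of code of your own. Each camera call takes 0.05 s, during which the arm holds its last target. There are 200 camera calls.

## Working session

There is one attempt and no reset: what is moved stays moved. The work goes in short steps, Python scripts to look and compute and a shell command to move; the robot and the scene stay as the last step left them, time stands still between calls to the robot, and variables do not carry over. Pictures are saved under pics/ and viewed, on a budget of 10 in all, crops included, one or two more only if the job needs it, and the job is handed in when it is done.

```bash
mkdir -p pics
cat > h.py <<'E'
import numpy as np, cv2
from workcell import bot
def cam(n):
    c=bot.camera(n); c['R']=cv2.Rodrigues(np.array(c['rvec'],float))[0]; c['t']=np.array(c['tvec'],float).ravel(); return c
def save(c,n): cv2.imwrite(f'pics/{n}.png',c['pixels'][:,:,::-1])
def ray(c,u,v,z):
    d=c['R'].T@np.array([(u-c['cx'])/c['fx'],(v-c['cy'])/c['fy'],1]); o=-c['R'].T@c['t']
    return o+d*(z-o[2])/d[2]
def proj(c,P):
    p=c['R']@np.array(P,float)+c['t']; return [c['fx']*p[0]/p[2]+c['cx'],c['fy']*p[1]/p[2]+c['cy']]
E
python3 - <<'E'
from h import *
import pickle
a=cam('scene');b=cam('side')
for c,n in((a,'scene0'),(b,'side0')):
    save(c,n);print(n,-c['R'].T@c['t'],c['R'][2],c['fx'])
pickle.dump((a,b),open('c0.pkl','wb'))
o=bot.get_obs();print(o,bot.grasp_offset)
E
```

```text
scene0 [1.2468201  0.1096413  1.01540916] [-0.62456351 -0.07884299 -0.77698404] 376.3135480375503
side0 [0.40846315 0.71590997 0.9445302 ] [ 0.11802305 -0.63959128 -0.75960092] 404.9145741722341
{'clock': 0.1, 'joint_pos': array([ 1.26800038e+00,  2.41364518e-01,  3.89249490e-03,  1.33521554e+00,
       -2.01649918e-06,  1.57079077e+00]), 'joint_vel': array([ 0.00173838, -0.0003035 ,  0.00083479, -0.00230525,  0.00022127,
        0.00086191]), 'tau': array([-3.22868618e-04, -3.73138261e+01,  2.53009593e+01,  1.08731873e-02,
       -7.07373692e-05, -1.33070429e-05]), 'eef_pos': array([0.14892988, 0.47672246, 0.23050136]), 'tool_rot': array([ 1.50817444e-01,  9.88561179e-01, -9.34955353e-04, -1.41624605e-04]), 'ft_force': array([-1.05042209, -0.33239613,  0.11589972]), 'ft_torque': array([ 0.02578886, -0.04344368,  0.02387997]), 'grip_width': 0.08537066969647804} 0.0187
```

View pics/scene0.png

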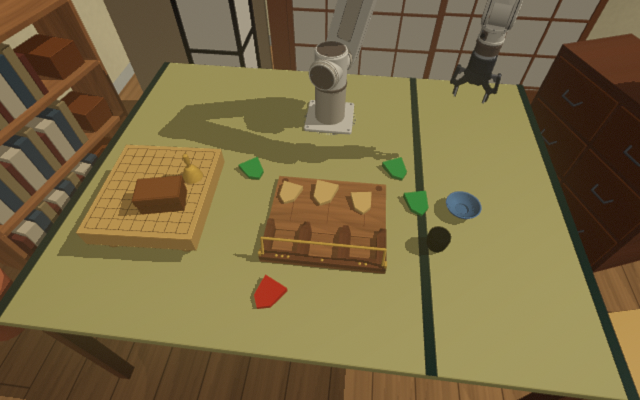

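View pics/side0.png

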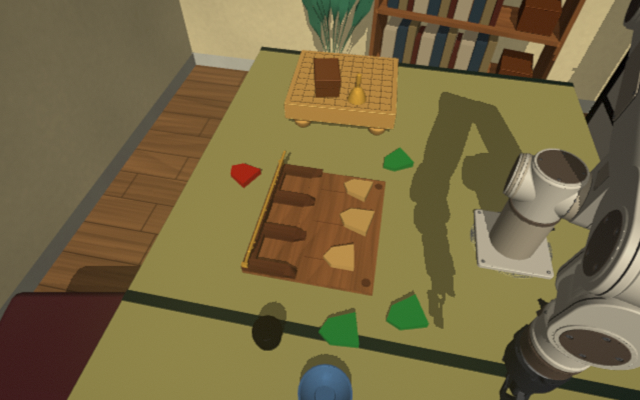

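The scene view shows the rack (corners about (275,178), (388,187), (385,268), (262,262)) with three boxwood pieces at (290,190), (325,190) and (361,201). The raised bar is at (325,245). The side view shows the same rack around (315,225). Next I'll extract the outlines.

```bash
cat > m.py <<'E'
from h import *
import pickle
a,b=pickle.load(open('c0.pkl','rb'))
out=[]
for c,n,(x0,y0,x1,y1) in((a,'scene',(250,165,400,280)),(b,'side',(230,145,395,300))):
    im=c['pixels']; hsv=cv2.cvtColor(im,cv2.COLOR_RGB2HSV)
    roi=np.zeros(im.shape[:2],np.uint8); roi[y0:y1,x0:x1]=255
    # rack: reddish brown or pieces => hue < 20 ; tatami hue ~ 27
    print(n,'piece hsv',hsv[190,325] if n=='scene' else hsv[217,355],'wood',hsv[215,325] if n=='scene' else hsv[240,330],'tat',hsv[300,200] if n=='scene' else hsv[250,420])
    wood=cv2.inRange(hsv,(0,40,20),(19,255,255))&roi
    pc=cv2.inRange(hsv,(12,60,165),(26,255,255))&roi
    S=5
    big=cv2.resize(im[y0:y1,x0:x1],None,fx=S,fy=S,interpolation=cv2.INTER_CUBIC)[:,:,::-1].copy()
    ct,_=cv2.findContours(pc,cv2.RETR_EXTERNAL,cv2.CHAIN_APPROX_NONE)
    for k in ct:
        if cv2.contourArea(k)<120: continue
        p=cv2.approxPolyDP(cv2.convexHull(k),2.0,True)[:,0]
        print('piece',cv2.contourArea(k),p.tolist())
        for q in p: print('   ',np.round(ray(c,*q,.034),4))
        cv2.polylines(big,[((p-[x0,y0]+.5)*S).astype(int)],True,(255,0,0),1)
    ct,_=cv2.findContours(wood|pc,cv2.RETR_EXTERNAL,cv2.CHAIN_APPROX_NONE)
    k=max(ct,key=cv2.contourArea); p=cv2.approxPolyDP(cv2.convexHull(k),3,True)[:,0]
    print('rack',p.tolist())
    for q in p: print('   ',np.round(ray(c,*q,.016),4))
    cv2.polylines(big,[((p-[x0,y0]+.5)*S).astype(int)],True,(0,255,0),1)
    for g in range(0,big.shape[1],100): cv2.putText(big,str(x0+g//S),(g,10),0,.4,(255,255,255),1)
    for g in range(0,big.shape[0],100): cv2.putText(big,str(y0+g//S),(0,g+10),0,.4,(255,255,255),1)
    print(big.shape); cv2.imwrite(f'pics/{n}_z.png',cv2.resize(big,None,fx=.77,fy=.77) if big.shape[0]>600 else big)
E
python3 m.py
```

```text
scene piece hsv [ 20 134 187] wood [ 14 160 139] tat [ 26 109 157]
piece 284.5 [[370, 192], [370, 206], [363, 212], [355, 207], [351, 192]]
    [0.4178 0.1813 0.034 ]
    [0.4778 0.1833 0.034 ]
    [0.5051 0.1616 0.034 ]
    [0.4876 0.1346 0.034 ]
    [0.4252 0.1175 0.034 ]
piece 275.0 [[302, 186], [294, 198], [284, 201], [280, 194], [284, 181]]
    [ 0.4176 -0.0515  0.034 ]
    [ 0.4731 -0.0704  0.034 ]
    [ 0.4895 -0.1014  0.034 ]
    [ 0.4613 -0.1201  0.034 ]
    [ 0.4021 -0.117   0.034 ]
piece 346.0 [[337, 184], [330, 199], [320, 203], [314, 196], [317, 180]]
    [0.3948 0.0672 0.034 ]
    [0.4635 0.0498 0.034 ]
    [0.4842 0.0186 0.034 ]
    [ 0.4568 -0.0049  0.034 ]
    [ 0.3844 -0.0036  0.034 ]
rack [[279, 176], [385, 185], [384, 272], [259, 260], [261, 237]]
    [ 0.3651 -0.1431  0.016 ]
    [0.3647 0.2337 0.016 ]
    [0.7043 0.2336 0.016 ]
    [ 0.7076 -0.1403  0.016 ]
    [ 0.6264 -0.1518  0.016 ]
(575, 750, 3)
side piece hsv [ 19 153 182] wood [ 14 171 140] tat [ 25 123 145]
piece 540.0 [[352, 270], [331, 266], [324, 255], [333, 247], [353, 245]]
    [0.4189 0.1938 0.034 ]
    [0.4731 0.1932 0.034 ]
    [0.4968 0.1648 0.034 ]
    [0.478 0.136 0.034]
    [0.4271 0.1191 0.034 ]
piece 506.5 [[341, 213], [350, 209], [373, 211], [364, 234], [345, 226]]
    [0.4756 0.0201 0.034 ]
    [0.4527 0.0008 0.034 ]
    [ 0.3876 -0.0054  0.034 ]
    [0.4028 0.0782 0.034 ]
    [0.4575 0.0623 0.034 ]
piece 316.5 [[371, 182], [363, 199], [348, 192], [345, 184], [354, 179]]
    [ 0.4058 -0.1144  0.034 ]
    [ 0.4211 -0.0434  0.034 ]
    [ 0.4679 -0.061   0.034 ]
    [ 0.4815 -0.0903  0.034 ]
    [ 0.4578 -0.116   0.034 ]
rack [[385, 182], [371, 295], [242, 271], [284, 151]]
    [ 0.3634 -0.1396  0.016 ]
    [0.3629 0.2431 0.016 ]
    [0.6962 0.2432 0.016 ]
    [ 0.7019 -0.2084  0.016 ]
(775, 825, 3)
```

View pics/scene_z.png

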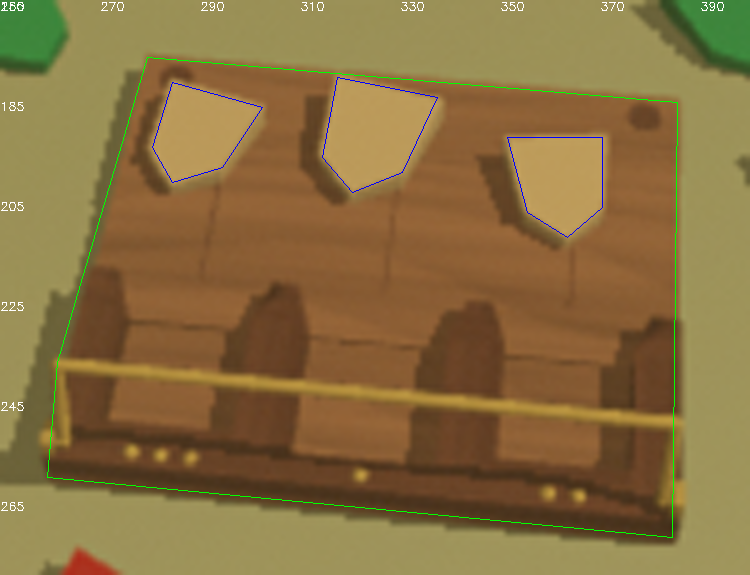

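View pics/side_z.png

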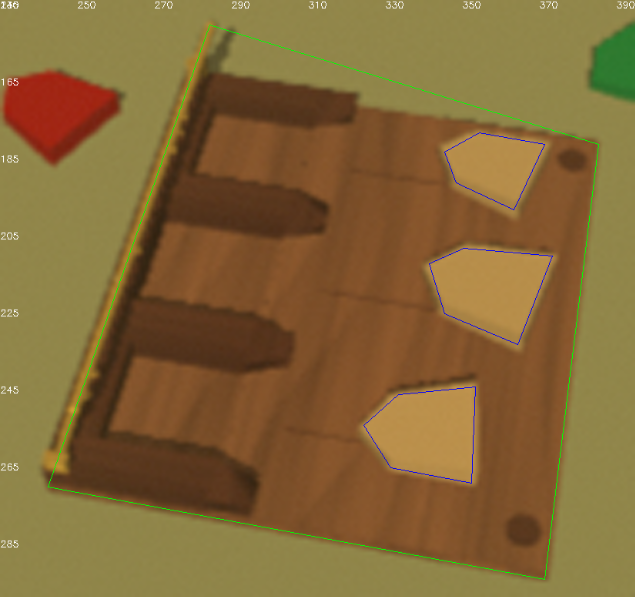

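```bash
cat >> h.py <<'E'
from scipy.spatial.transform import Rotation as Ro
def st():
    o=bot.get_obs(); R=Ro.from_quat(o['tool_rot']).as_matrix()
    yaw=np.degrees(np.arctan2(-R[0,1],R[1,1])); return o,R,yaw
def go(x,y,z,yaw):
    o,R,w=st(); d=R.T@(np.array([x,y,z])-o['eef_pos'])
    print('t %.2f at'%o['clock'],o['eef_pos'].round(4),'yaw %.1f'%w,'tilt',R[:2,2].round(4),'F',o['ft_force'].round(1),'shift tool',d.round(4),'wz %.1f'%(w-yaw))
E
python3 -m jog '[[[0,0,0,0,0,-8.7],[0,0,0,0,0,-8.6],[-0.0276,-0.055,0,0,0,0],[-0.0276,-0.055,0,0,0,0],[-0.0276,-0.055,0,0,0,0],[-0.0276,-0.055,0,0,0,0],[-0.0276,-0.055,0,0,0,0],[-0.0276,-0.055,0,0,0,0],[-0.0276,-0.055,0,0,0,0],[-0.0276,-0.055,0,0,0,0]]]' 0.04
python3 - <<'E'
from h import *
import pickle
go(.370,.037,.06,-9.5)
w=cam('wrist');save(w,'wrist1');pickle.dump(w,open('w1.pkl','wb'));print(-w['R'].T@w['t'],w['R'][2])
a,b=pickle.load(open('c0.pkl','rb'))
for uv in[(291,205),(289,219),(327,206),(325,222),(361,213),(361,226)]:print('line',ray(a,*uv,.016).round(4))
for uv in[(273,228),(292,229.5),(310,231),(331,233),(351,235),(370,236)]:print('edge',ray(a,*uv,.016).round(4))
for uv in[(262,237),(384,248.5)]:print('bar z.09',ray(a,*uv,.09).round(4))
E
```

```text
clock: 1.35
eef_pos: [0.3769, 0.0329, 0.2287]
tool_rot: [-0.01, 1.0, -0.003, -0.0]
ft_force: [0.7, 1.0, 0.8]
grip_width: 0.0402
t 1.35 at [0.3769 0.0329 0.2287] yaw 1.2 tilt [-0.0003 -0.0064] F [0.7 1.  0.8] shift tool [0.0067 0.0053 0.1687] wz 10.7
[0.30551611 0.03177648 0.3714148 ] [ 2.81047496e-01 -1.61929024e-04 -9.59693846e-01]
line [ 0.4898 -0.0789  0.016 ]
line [ 0.5476 -0.0759  0.016 ]
line [0.4802 0.0417 0.016 ]
line [0.546  0.0421 0.016 ]
line [0.4963 0.1562 0.016 ]
line [0.5483 0.1586 0.016 ]
edge [ 0.5885 -0.1209  0.016 ]
edge [ 0.5872 -0.0595  0.016 ]
edge [ 0.5863 -0.0016  0.016 ]
edge [0.5861 0.0655 0.016 ]
edge [0.5864 0.129  0.016 ]
edge [0.5832 0.1886 0.016 ]
bar z.09 [ 0.672  -0.1296  0.09  ]
bar z.09 [0.6701 0.2237 0.09  ]
```

View pics/wrist1.png

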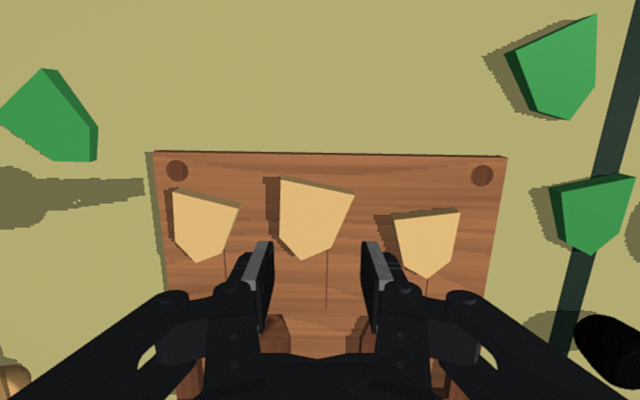

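The wrist view shows the near edge of the rack from (152,152) to (506,157). The king's base corners are at (279,179) and (354,195) with its tip at (302,260). The right gold is around (205,228), the left gold around (427,243), and the lane line is at (328,250-308). I'll measure from this view.

```bash
cat > w.py <<'E'
from h import *
import pickle
def pieces(w,roi=None,show=True):
    hsv=cv2.cvtColor(w['pixels'],cv2.COLOR_RGB2HSV)
    pc=cv2.inRange(hsv,(12,60,150),(21,150,255))
    pc=cv2.morphologyEx(pc,cv2.MORPH_OPEN,np.ones((3,3)))
    ct,_=cv2.findContours(pc,cv2.RETR_EXTERNAL,cv2.CHAIN_APPROX_NONE)
    for k in ct:
        if cv2.contourArea(k)<1200: continue
        p=cv2.approxPolyDP(cv2.convexHull(k),3.0,True)[:,0]
        P=np.array([ray(w,*q,.034) for q in p])
        print('area',cv2.contourArea(k),p.tolist());print('   ',P[:,:2].round(4).tolist())
if __name__=='__main__':
    w=pickle.load(open('w1.pkl','rb'));hsv=cv2.cvtColor(w['pixels'],cv2.COLOR_RGB2HSV)
    print(hsv[220,310],hsv[184,310],hsv[270,340],hsv[100,300])
    pieces(w)
    for uv in[(152,152),(506,157)]:print('near',ray(w,*uv,.016).round(4))
    for uv in[(224,250),(226,275),(328,250),(327,308),(427,278),(427,295)]:print('line',ray(w,*uv,.016).round(4))
    for uv in[(177,171),(482,176)]:print('dot',ray(w,*uv,.016).round(4))
E
python3 w.py
```

```text
[ 19 116 224] [ 18 119 124] [ 12 141 161] [ 26  94 179]
area 1250.0 [[359, 251], [359, 299], [328, 298], [329, 252]]
    [[0.465, 0.0793], [0.5255, 0.0827], [0.5251, 0.047], [0.467, 0.0463]]
area 6728.5 [[498, 210], [484, 287], [440, 298], [427, 295], [408, 279], [394, 220], [460, 209]]
    [[0.4141, 0.2237], [0.5064, 0.2238], [0.5219, 0.1757], [0.5183, 0.1603], [0.4983, 0.1366], [0.4279, 0.1147], [0.4139, 0.1835]]
area 20585.5 [[169, 283], [153, 155], [507, 159], [504, 175], [324, 276]]
    [[0.5101, -0.1348], [0.3634, -0.1359], [0.3596, 0.2234], [0.3762, 0.2234], [0.4968, 0.0416]]
near [ 0.3633 -0.1455  0.016 ]
near [0.3604 0.2322 0.016 ]
line [ 0.476 -0.075  0.016]
line [ 0.5085 -0.0745  0.016 ]
line [0.4731 0.0459 0.016 ]
line [0.5508 0.047  0.016 ]
line [0.5067 0.1646 0.016 ]
line [0.5297 0.1672 0.016 ]
dot [ 0.3834 -0.1207  0.016 ]
dot [0.3816 0.21   0.016 ]
```

Run:
```python
from h import *
import pickle
w=pickle.load(open('w1.pkl','rb'))
hsv=cv2.cvtColor(w['pixels'],cv2.COLOR_RGB2HSV)
pc=cv2.inRange(hsv,(15,60,190),(22,135,255))
ct,_=cv2.findContours(pc,cv2.RETR_EXTERNAL,cv2.CHAIN_APPROX_NONE)
for k in ct:
    if cv2.contourArea(k)<1200: continue
    p=cv2.approxPolyDP(cv2.convexHull(k),3.0,True)[:,0]
    o=p[np.argsort(p[:,1])]; B=o[:2][np.argsort(o[:2,0])]; T=o[-1]
    king=260<T[0]<340; zb,zt=(.038,.028) if king else (.036,.027)
    b=[ray(w,*q,zb)[:2] for q in B]; t=ray(w,*T,zt)[:2]; m=(b[0]+b[1])/2; e=b[1]-b[0]
    print(p.tolist(),'R',b[0].round(4),'L',b[1].round(4),'mid',m.round(4),'tip',t.round(4),'wid %.4f len %.4f yawbase %.1f yawtip %.1f'%(np.linalg.norm(e),np.linalg.norm(t-m),np.degrees(np.arctan2(-e[0],e[1])),np.degrees(np.arctan2(t[1]-m[1],t[0]-m[0]))))
go(.366,.039,.06,-9.5)
```

```text
[[460, 213], [447, 263], [426, 278], [404, 265], [395, 220]] R [0.4271 0.1153] L [0.4177 0.1832] mid [0.4224 0.1493] tip [0.5005 0.1593] wid 0.0685 len 0.0787 yawbase 7.9 yawtip 7.4
[[173, 192], [237, 209], [220, 253], [195, 262], [176, 242]] R [ 0.4015 -0.1185] L [ 0.4187 -0.0525] mid [ 0.4101 -0.0855] tip [ 0.4865 -0.1057] wid 0.0682 len 0.0791 yawbase -14.6 yawtip -14.8
[[281, 180], [354, 196], [329, 248], [300, 259], [281, 239]] R [ 0.3856 -0.0055] L [0.401  0.0701] mid [0.3933 0.0323] tip [0.4794 0.0141] wid 0.0771 len 0.0880 yawbase -11.5 yawtip -12.0
t 1.40 at [0.3801 0.026  0.2288] yaw 0.6 tilt [ 0.0025 -0.0124] F [ 4.6 -2.4  1.3] shift tool [0.0143 0.0152 0.1685] wz 10.1
```

```bash
python3 -m jog '[[[0.007,0.005,0.04,0,0,6],[0.006,0.005,0.04,0,0,6],[0,0,0,0,0,0]]]' 0.04; python3 -c "
from h import *
go(.3688,.0374,.021,-11.7)"
```

```text
clock: 1.78
eef_pos: [0.3682, 0.0322, 0.1466]
tool_rot: [0.107, 0.994, -0.006, 0.002]
ft_force: [0.5, -0.9, -0.9]
grip_width: 0.0401
t 1.77 at [0.3682 0.0322 0.1466] yaw -12.3 tilt [ 0.0023 -0.0126] F [ 0.5 -0.9 -0.9] shift tool [0.0012 0.0067 0.1255] wz -0.6
```

```bash
python3 -m jog '[[[0.001,0.006,0.04,-0.7,0,-0.5],[0,0,0.04,0,0,0],[0,0,0.03,0,0,0],[0,0,0.01,0,0,0],[0,0,0,0,0,0]]]' 0.04; python3 -c "
from h import *
go(.3688,.0374,.021,-11.7)
w=cam('wrist');save(w,'wrist2')"
```

```text
clock: 2.4
eef_pos: [0.3778, 0.04, 0.0308]
tool_rot: [0.097, 0.995, 0.001, 0.009]
ft_force: [0.4, -1.2, 0.2]
grip_width: 0.0398
t 2.40 at [0.3778 0.04   0.0308] yaw -11.2 tilt [0.0184 0.0008] F [ 0.4 -1.2  0.2] shift tool [ 0.0085 -0.0043  0.0096] wz 0.5
```

View pics/wrist2.png

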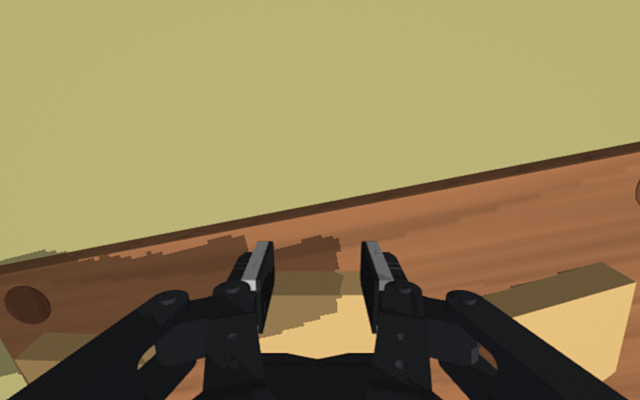

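```bash
python3 -m jog '[[[0.008,-0.004,0.003,0,1,0.3],[0,0,0.004,0,0,0],[0,0,0.002,0,0,0],[0,0,0,0,0,0]]]' 0.04; python3 -c "
from h import *
go(.3688,.0374,.021,-11.7)"
```

```text
clock: 2.95
eef_pos: [0.3718, 0.0377, 0.0242]
tool_rot: [0.1, 0.995, 0.003, 0.003]
ft_force: [-0.2, -1.2, 0.3]
grip_width: 0.0398
t 2.95 at [0.3718 0.0377 0.0242] yaw -11.5 tilt [0.0073 0.0051] F [-0.2 -1.2  0.3] shift tool [ 0.0029 -0.001   0.0032] wz 0.2
```

```bash
python3 -m jog '[[[0,0,-0.025,0,0,0],[0,0,-0.025,0,0,0],[-0.03,0,0,0,0,0],[-0.03,0,0,0,0,0],[0,0,0,0,0,0],[0,0,0,0,0,0]]]' 0.085; python3 -c "
from h import *
go(.4374,.0232,.018,-11.7)"
```

```text
clock: 3.7
eef_pos: [0.4302, 0.0253, 0.076]
tool_rot: [0.1, 0.995, 0.003, 0.002]
ft_force: [-0.6, -0.1, 0.1]
grip_width: 0.0854
t 3.70 at [0.4302 0.0253 0.076 ] yaw -11.4 tilt [0.0054 0.0051] F [-0.6 -0.1  0.1] shift tool [-0.0072 -0.001   0.058 ] wz 0.3
```

```bash
python3 -m jog '[[[-0.005,-0.001,0.015,0.3,0.3,0.3],[0,0,0.015,0,0,0],[0,0,0.014,0,0,0],[0,0,0.008,0,0,0],[0,0,0,0,0,0]]]' 0.085; python3 -c "
from h import *
go(.4374,.0232,.018,-11.7)"
```

```text
clock: 4.32
eef_pos: [0.4309, 0.0236, 0.019]
tool_rot: [0.102, 0.995, -0.0, -0.004]
ft_force: [-0.2, -1.0, -0.2]
grip_width: 0.0852
t 4.33 at [0.4309 0.0236 0.019 ] yaw -11.7 tilt [-0.0072  0.0001] F [-0.2 -1.  -0.2] shift tool [-0.0065  0.001   0.001 ] wz -0.0
```

```bash
python3 -m jog '[[[0,0,0,0,0,0],[0,0,0,0,0,0],[0,0,0,0,0,0],[0,0,0,0,0,0],[0,0,0,0,0,0]]]' 0.055; python3 -c "
from h import *
go(.51,.045,.019,0.5)
w=cam('wrist');save(w,'wrist3')"
```

```text
clock: 4.95
eef_pos: [0.4317, 0.0239, 0.0215]
tool_rot: [0.102, 0.995, 0.0, -0.002]
ft_force: [0.1, 0.3, -0.9]
grip_width: 0.064
t 4.95 at [0.4317 0.0239 0.0215] yaw -11.7 tilt [-0.0044  0.0007] F [ 0.1  0.3 -0.9] shift tool [-0.0724  0.0365  0.0022] wz -12.2
```

View pics/wrist3.png

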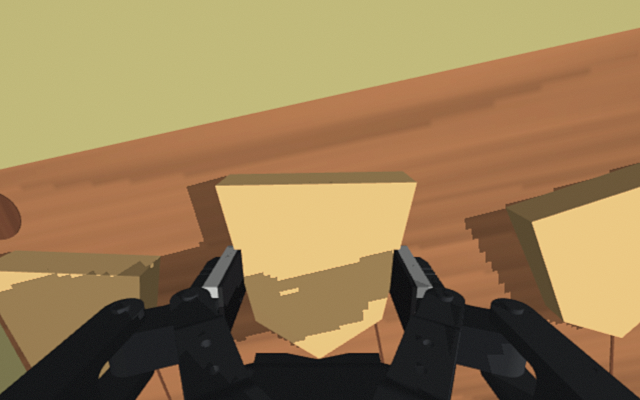

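```bash
python3 -m jog '[[[-0.008,0.005,0,0,0,-3],[-0.008,0.005,0,0,0,-3],[-0.008,0.004,0,0,0,-3],[-0.008,0.004,0,0,0,-3],[-0.008,0.003,0,0,0,0],[0,0,0,0,0,0]]]' 0.055; python3 -c "
from h import *
go(.51,.0447,.0195,0.5)"
```

```text
clock: 5.75
eef_pos: [0.4708, 0.0398, 0.0207]
tool_rot: [-0.006, 1.0, -0.001, -0.006]
ft_force: [1.5, 0.7, 1.0]
grip_width: 0.0636
t 5.75 at [0.4708 0.0398 0.0207] yaw 0.6 tilt [-0.0127 -0.0028] F [1.5 0.7 1. ] shift tool [-0.0393  0.0045  0.0006] wz 0.1
```

```bash
python3 -m jog '[[[-0.008,0.002,0.0005,0.1,-0.7,0],[-0.008,0.002,0,0,0,0],[-0.008,0.001,0,0,0,0],[-0.004,0,0,0,0,0],[0,0,0,0,0,0]]]' 0.055; python3 -c "
from h import *
go(.51,.0447,.0195,0.5)"
```

```text
clock: 6.38
eef_pos: [0.4899, 0.0433, 0.0207]
tool_rot: [-0.006, 1.0, -0.004, -0.008]
ft_force: [-2.1, -0.6, 3.3]
grip_width: 0.0641
t 6.38 at [0.4899 0.0433 0.0207] yaw 0.6 tilt [-0.0164 -0.0072] F [-2.1 -0.6  3.3] shift tool [-0.0201  0.0011  0.0009] wz 0.1
```

```bash
python3 -m jog '[[[0,0,0,0,-0.5,0],[0,0,0,0,-0.4,0],[0,0,-0.02,0.4,0,0],[0,0,-0.03,0,0,0],[0.03,0,-0.01,0,0,0],[0.035,0,0,0,0,0],[0.02,0,0,0,0,0],[0,0,0,0,0,0],[0,0,0,0,0,0]]]' 0.085
cat > k.py <<'E'
from h import *
import sys
def find(king_only=False,z0=.016,pic=None):
    w=cam('wrist'); 
    if pic: save(w,pic)
    hsv=cv2.cvtColor(w['pixels'],cv2.COLOR_RGB2HSV)
    pc=cv2.inRange(hsv,(15,60,190),(22,135,255))
    ct,_=cv2.findContours(pc,cv2.RETR_EXTERNAL,cv2.CHAIN_APPROX_NONE)
    for k in ct:
        if cv2.contourArea(k)<800: continue
        p=cv2.approxPolyDP(cv2.convexHull(k),3.0,True)[:,0]
        o=p[np.argsort(p[:,1])]; B=o[:2][np.argsort(o[:2,0])]; T=o[-1]
        for zb,zt,n in((z0+.022,z0+.012,'K'),(z0+.02,z0+.011,'G')):
            b=[ray(w,*q,zb)[:2] for q in B]; t=ray(w,*T,zt)[:2]; m=(b[0]+b[1])/2; e=b[1]-b[0]
            print(n,p.tolist() if n=='K' else '','mid',m.round(4),'tip',t.round(4),'wid %.4f len %.4f yawbase %.1f yawtip %.1f'%(np.linalg.norm(e),np.linalg.norm(t-m),np.degrees(np.arctan2(-e[0],e[1])),np.degrees(np.arctan2(t[1]-m[1],t[0]-m[0]))))
if __name__=='__main__':
    go(*map(float,sys.argv[1:5])); find(pic=sys.argv[5] if len(sys.argv)>5 else None)
E
python3 k.py .42 .0435 .022 .5 w4
```

```text
clock: 7.5
eef_pos: [0.4056, 0.0431, 0.0816]
tool_rot: [-0.005, 1.0, -0.007, 0.004]
ft_force: [0.3, 0.7, 0.3]
grip_width: 0.0846
t 7.50 at [0.4056 0.0431 0.0816] yaw 0.6 tilt [ 0.0088 -0.0144] F [0.3 0.7 0.3] shift tool [-0.0139  0.0011  0.0597] wz 0.1
K [[363, 351], [317, 358], [274, 352], [256, 291], [377, 290]] mid [0.4509 0.042 ] tip [0.5123 0.0429] wid 0.0767 len 0.0614 yawbase 1.6 yawtip 0.9
G  mid [0.4522 0.042 ] tip [0.5132 0.0429] wid 0.0775 len 0.0611 yawbase 1.6 yawtip 0.9
K [[156, 268], [148, 298], [119, 318], [104, 321], [72, 295], [101, 272]] mid [ 0.4385 -0.0759] tip [ 0.4843 -0.1056] wid 0.0354 len 0.0546 yawbase 5.6 yawtip -33.0
G  mid [ 0.4397 -0.0772] tip [ 0.4851 -0.1064] wid 0.0358 len 0.0540 yawbase 5.6 yawtip -32.7
K [[550, 244], [525, 319], [514, 318], [485, 299], [441, 257]] mid [0.4213 0.1497] tip [0.4766 0.1839] wid 0.0646 len 0.0651 yawbase 8.7 yawtip 31.7
G  mid [0.4222 0.1508] tip [0.4773 0.1847] wid 0.0653 len 0.0647 yawbase 8.7 yawtip 31.5
```

```bash
python3 -m jog '[[[-0.010,0,0.015,-0.8,0.5,0],[-0.004,0,0.015,0,0,0],[0,0,0.015,0,0,0],[0,0,0.009,0,0,0],[0,0,0.004,0,0,0],[0,0,0,0,0,0]]]' 0.04; python3 -c "
from h import *
go(.424,.0435,.0215,0.5)"
```

```text
clock: 8.3
eef_pos: [0.4266, 0.0432, 0.0219]
tool_rot: [-0.005, 1.0, 0.0, 0.002]
ft_force: [0.1, -1.1, 0.6]
grip_width: 0.0402
t 8.30 at [0.4266 0.0432 0.0219] yaw 0.5 tilt [0.0045 0.0001] F [ 0.1 -1.1  0.6] shift tool [0.0026 0.0003 0.0004] wz 0.0
```

```bash
python3 -m jog '[[[-0.009,0,0,0,0.2,0],[-0.009,0,0,0,0,0],[-0.009,0.0004,0,0,0,0],[-0.009,0.0004,0,0,0,0],[-0.009,0.0004,0,0,0,0],[-0.009,0.0004,0,0,0,0],[-0.009,0.0004,0,0,0,0],[-0.006,0.0004,0,0,0,0],[0,0,0,0,0,0]]]' 0.04; python3 k.py .50 .045 .0215 .5 w5
```

```text
clock: 9.43
eef_pos: [0.5017, 0.0467, 0.0231]
tool_rot: [-0.005, 1.0, 0.0, 0.001]
ft_force: [0.4, 1.0, 0.1]
grip_width: 0.0403
t 9.43 at [0.5017 0.0467 0.0231] yaw 0.5 tilt [0.0028 0.0003] F [0.4 1.  0.1] shift tool [ 0.0017 -0.0016  0.0016] wz 0.0
K [[363, 298], [375, 334], [373, 352], [319, 358], [261, 352], [258, 334], [267, 319]] mid [0.519  0.0452] tip [0.5545 0.0476] wid 0.0437 len 0.0356 yawbase 14.7 yawtip 3.9
G  mid [0.5204 0.0452] tip [0.5555 0.0476] wid 0.0444 len 0.0352 yawbase 14.7 yawtip 4.0
K [[84, 65], [58, 190], [0, 216], [0, 47]] mid [ 0.4165 -0.0519] tip [ 0.4805 -0.0924] wid 0.0289 len 0.0757 yawbase -11.2 yawtip -32.4
G  mid [ 0.4163 -0.0534] tip [ 0.4809 -0.0934] wid 0.0294 len 0.0759 yawbase -11.2 yawtip -31.8
```

View pics/w5.png

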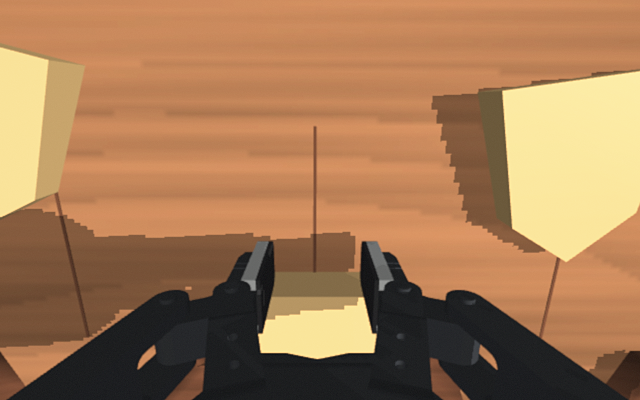

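```bash
python3 -m jog '[[[-0.009,-0.0004,0.001,0,0,0],[-0.009,-0.0004,0.0005,0,0,0],[-0.009,0,0,0,0,0],[-0.009,0,0,0,0,0],[-0.009,0,0,0,0,0],[-0.009,0,0,0,0,0],[0,0,0,0,0,0]]]' 0.04
python3 - <<'E'
from h import *
go(.581,.0462,.0215,.5)
w=cam('wrist')
for uv in[(315,130),(315,270)]: pass
a=cam('scene')
save(a,'sc6')
y0,y1,x0,x1=165,280,250,400
s=cv2.resize(a['pixels'][y0:y1,x0:x1],None,fx=4,fy=4,interpolation=cv2.INTER_CUBIC)
b=cam('side'); t=cv2.resize(b['pixels'][150:300,235:385],None,fx=4,fy=4,interpolation=cv2.INTER_CUBIC)
cv2.imwrite('pics/sc6z.png',s[:,:,::-1]); cv2.imwrite('pics/sd6z.png',t[:,:,::-1])
E
```

```text
clock: 10.35
eef_pos: [0.559, 0.0463, 0.0215]
tool_rot: [-0.005, 1.0, 0.0, 0.001]
ft_force: [-0.0, 0.5, -0.2]
grip_width: 0.04
t 10.35 at [0.559  0.0463 0.0215] yaw 0.5 tilt [0.0023 0.0004] F [-0.   0.5 -0.2] shift tool [-0.022  -0.0003  0.0001] wz 0.0
```

View pics/sc6z.png

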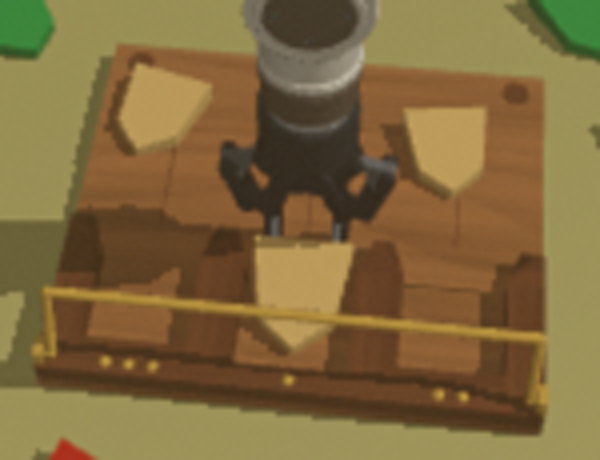

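The king is centred and straight in the middle well (tip at crop (290,350), rails clear on both sides). I'll finish the push.

```bash
python3 -m jog '[[[-0.006,0,0,0,0,0],[-0.006,0,0,0,0,0],[-0.005,0,0,0,0,0],[-0.004,0,0,0,0,0],[-0.003,0,0,0,0,0],[0,0,0,0,0,0]]]' 0.04; python3 k.py .581 .0462 .0215 .5 w7
```

```text
clock: 11.25
eef_pos: [0.5784, 0.0464, 0.0195]
tool_rot: [-0.005, 1.0, -0.0, -0.004]
ft_force: [-0.7, -0.4, -0.9]
grip_width: 0.0401
t 11.25 at [0.5784 0.0464 0.0195] yaw 0.6 tilt [-0.0089 -0.0001] F [-0.7 -0.4 -0.9] shift tool [-0.0026 -0.0002 -0.002 ] wz 0.1
K [[375, 334], [258, 335], [272, 297], [360, 296]] mid [0.5874 0.0455] tip [0.6147 0.0182] wid 0.0373 len 0.0386 yawbase 1.3 yawtip -44.9
G  mid [0.5886 0.0455] tip [0.6155 0.018 ] wid 0.0379 len 0.0384 yawbase 1.3 yawtip -45.7
```

```bash
python3 -m jog '[[[-0.003,0,-0.001,0,-0.3,0],[-0.003,0,-0.0005,0,0,0],[-0.002,0,0,0,0,0],[0,0,0,0,0,0]]]' 0.04; python3 k.py .581 .0462 .0215 .5 w8
```

```text
clock: 11.8
eef_pos: [0.5784, 0.0464, 0.0197]
tool_rot: [-0.005, 1.0, -0.0, -0.01]
ft_force: [0.2, 0.3, 0.1]
grip_width: 0.04
t 11.80 at [0.5784 0.0464 0.0197] yaw 0.6 tilt [-0.0192 -0.0002] F [0.2 0.3 0.1] shift tool [-0.0026 -0.0002 -0.0019] wz 0.1
K [[375, 334], [258, 335], [272, 297], [356, 296], [363, 297]] mid [0.5876 0.0446] tip [0.6146 0.0183] wid 0.0356 len 0.0378 yawbase 1.4 yawtip -44.3
G  mid [0.5888 0.0446] tip [0.6154 0.0181] wid 0.0362 len 0.0376 yawbase 1.4 yawtip -45.0
```

```bash
python3 -m jog '[[[-0.002,0,-0.001,0,0,0],[-0.002,0,0,0,0,0],[0,0,0,0,0,0]]]' 0.04
python3 - <<'E'
from h import *
go(.581,.0462,.0215,.5)
o=bot.get_obs();print(o['joint_pos'].round(3),o['tau'].round(1),o['ft_torque'].round(2))
E
```

```text
clock: 12.22
eef_pos: [0.5784, 0.0463, 0.0197]
tool_rot: [-0.005, 1.0, -0.0, -0.014]
ft_force: [-3.2, -0.2, 0.9]
grip_width: 0.0401
t 12.22 at [0.5784 0.0463 0.0197] yaw 0.6 tilt [-0.0275 -0.0004] F [-3.2 -0.2  0.9] shift tool [-0.0026 -0.0001 -0.0019] wz 0.1
[ 0.079  0.586 -0.054  0.958  0.002  0.068] [ -0.1 -48.3  21.9  -0.7  -0.    0. ] [ 0.04  0.46 -0.02]
```

View pics/w8.png

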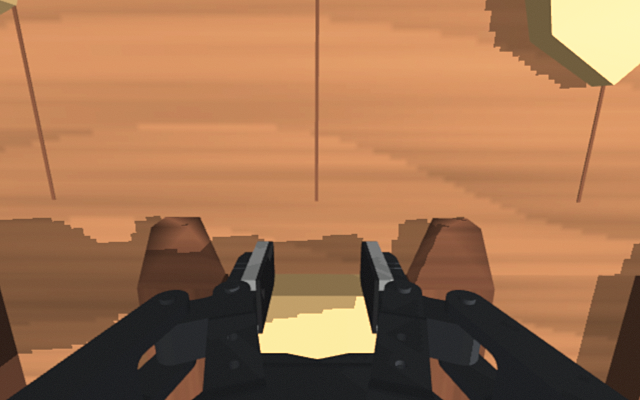

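```bash
python3 -m jog '[[[0.004,0,-0.001,0,-1.0,0],[0,0,0,0,-0.5,0],[0,0,0,0,0,0]]]' 0.04
python3 - <<'E'
from h import *
go(.581,.0462,.0215,.5)
a=cam('scene');b=cam('side')
s=cv2.resize(a['pixels'][210:275,255:390],None,fx=5,fy=5,interpolation=cv2.INTER_CUBIC)
t=cv2.resize(b['pixels'][175:270,235:370],None,fx=5,fy=5,interpolation=cv2.INTER_CUBIC)
im=np.vstack([s,t])[:,:,::-1]; im=cv2.resize(im,None,fx=.75,fy=.75); print(im.shape); cv2.imwrite('pics/both9.png',im)
E
```

```text
clock: 12.6
eef_pos: [0.578, 0.0464, 0.0223]
tool_rot: [-0.005, 1.0, 0.0, 0.004]
ft_force: [-0.5, 0.3, 1.1]
grip_width: 0.0401
t 12.60 at [0.578  0.0464 0.0223] yaw 0.6 tilt [0.0087 0.0003] F [-0.5  0.3  1.1] shift tool [-0.0029 -0.0002  0.0008] wz 0.1
(600, 506, 3)
```

View pics/both9.png

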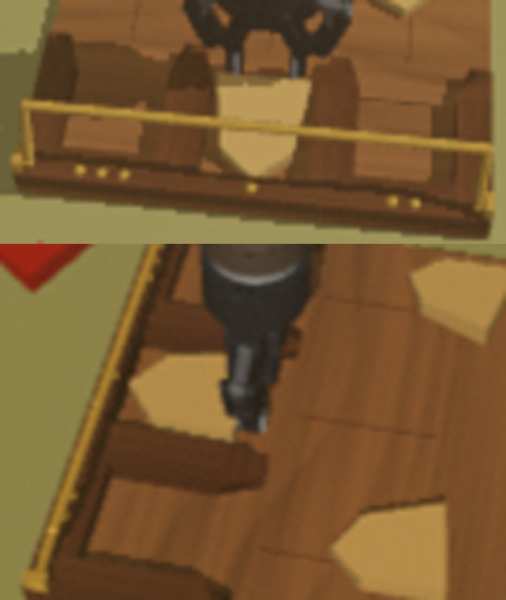

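```bash
python3 -m jog '[[[0.012,0,0,0,0.3,0],[0.03,0,-0.02,0,0,0],[0.04,0,-0.03,0,0,0],[0,0,-0.03,0,0,0],[0,0,0,0,0,0],[0,0,0,0,0,0]]]' 0.04
python3 - <<'E'
from h import *
go(.5,.0462,.1,.5)
w=cam('wrist'); cv2.imwrite('pics/w10.png',cv2.resize(w['pixels'][150:400,100:540],None,fx=1.8,fy=1.8,interpolation=cv2.INTER_CUBIC)[:,:,::-1])
import pickle; pickle.dump(w,open('w10.pkl','wb'))
E
```

```text
clock: 13.45
eef_pos: [0.4887, 0.0452, 0.1017]
tool_rot: [-0.005, 1.0, -0.0, -0.002]
ft_force: [0.8, -0.6, -0.5]
grip_width: 0.04
t 13.45 at [0.4887 0.0452 0.1017] yaw 0.6 tilt [-0.0033 -0.0003] F [ 0.8 -0.6 -0.5] shift tool [-0.0113  0.0009  0.0017] wz 0.1
```

View pics/w10.png

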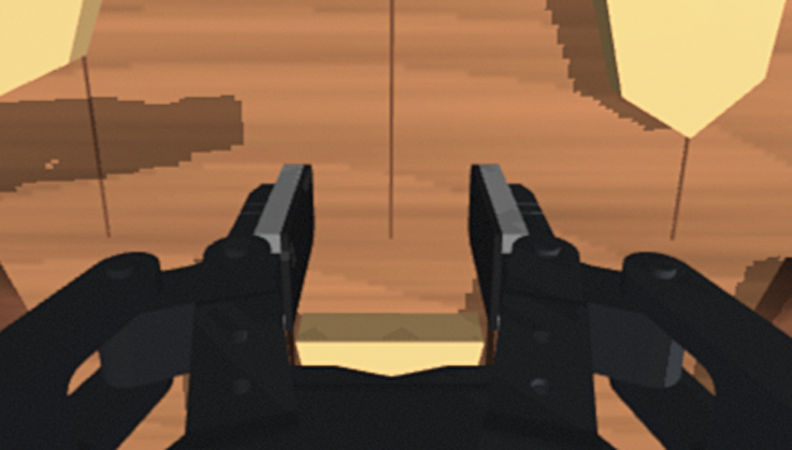

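Run:
```python
from h import *
import pickle
w=pickle.load(open('w10.pkl','rb'))
col=w['pixels'][315:350,300:330].mean(1).round(0); 
for i,c in enumerate(col): print(315+i,c,end=' ')
for v in(323.5,324.5,339.5,340.5): print('\n',v,[ray(w,315,v,z)[0].round(4) for z in(.012,.016,.034,.038)],end='')
```

```text
315 [185. 125.  84.] 316 [188. 127.  85.] 317 [193. 131.  88.] 318 [196. 133.  89.] 319 [197. 133.  89.] 320 [198. 134.  90.] 321 [199. 135.  90.] 322 [204. 137.  92.] 323 [188. 130.  87.] 324 [136. 109.  73.] 325 [131. 107.  71.] 326 [133. 108.  72.] 327 [133. 108.  72.] 328 [133. 108.  72.] 329 [133. 108.  73.] 330 [133. 108.  72.] 331 [133. 108.  72.] 332 [132. 107.  72.] 333 [130. 106.  71.] 334 [129. 105.  70.] 335 [127. 104.  69.] 336 [126. 103.  69.] 337 [125. 102.  68.] 338 [127. 103.  69.] 339 [159. 128.  85.] 340 [230. 187. 123.] 341 [250. 224. 147.] 342 [247. 221. 146.] 343 [246. 219. 145.] 344 [245. 219. 145.] 345 [245. 219. 145.] 346 [245. 219. 145.] 347 [245. 219. 145.] 348 [245. 219. 145.] 349 [245. 219. 145.] 
 323.5 [np.float64(0.592), np.float64(0.589), np.float64(0.5755), np.float64(0.5725)]
 324.5 [np.float64(0.593), np.float64(0.59), np.float64(0.5764), np.float64(0.5734)]
 339.5 [np.float64(0.6075), np.float64(0.6042), np.float64(0.5895), np.float64(0.5863)]
 340.5 [np.float64(0.6084), np.float64(0.6052), np.float64(0.5904), np.float64(0.5871)]
```

```bash
python3 -m jog '[[[-0.03,0,0,0,0,0],[-0.04,0,0.02,0,0,0],[-0.035,0,0.02,0,0,0],[-0.008,0,0.01,0,0,0],[0,0,0,0,0,0],[0,0,0,0,0,0]]]' 0; python3 -c "
from h import *
go(.604,.0457,.035,0.5)"
```

```text
clock: 14.25
eef_pos: [0.5999, 0.0461, 0.0433]
tool_rot: [-0.005, 1.0, -0.0, -0.007]
ft_force: [0.0, -0.4, 0.0]
grip_width: -0.0002
t 14.25 at [0.5999 0.0461 0.0433] yaw 0.6 tilt [-0.0146 -0.001 ] F [ 0.  -0.4  0. ] shift tool [-0.0042 -0.0004  0.0083] wz 0.1
```

```bash
python3 -m jog '[[[-0.002,0,0.003,0,-0.8,0],[0,0,0.003,0,0,0],[0,0,0.002,0,0,0],[0,0,0.002,0,0,0],[0,0,0.002,0,0,0]]]' 0; python3 -c "
from h import *
go(.604,.0457,.035,0.5)"; python3 -m jog '[[[0,0,0.002,0,0,0],[0,0,0.002,0,0,0],[0,0,0,0,0,0]]]' 0
```

```text
clock: 14.88
eef_pos: [0.6013, 0.0463, 0.0334]
tool_rot: [-0.005, 1.0, -0.0, 0.002]
ft_force: [-0.5, -0.4, 0.3]
grip_width: -0.0003
t 14.88 at [0.6013 0.0463 0.0334] yaw 0.6 tilt [ 0.0032 -0.0006] F [-0.5 -0.4  0.3] shift tool [-0.0027 -0.0006 -0.0016] wz 0.1
clock: 15.25
eef_pos: [0.6016, 0.0463, 0.0337]
tool_rot: [-0.005, 1.0, -0.0, 0.003]
ft_force: [0.1, -0.1, 0.1]
grip_width: -0.0002
```

```bash
python3 -m jog '[[[0,0,-0.02,0,0,0],[0,0,-0.04,0,0,0],[0.036,0.027,0,0,0,0],[0.036,0.027,0,0,0,0],[0.036,0.027,0,0,0,0],[0.036,0.027,0,0,0,0],[0,0,0,0,0,-7],[0,0,0,0,0,0],[0,0,0,0,0,0]]]' 0.085; python3 k.py .458 .154 .018 7.6
```

```text
clock: 16.38
eef_pos: [0.4537, 0.1559, 0.0931]
tool_rot: [-0.066, 0.998, 0.0, 0.004]
ft_force: [-0.1, -0.2, 0.9]
grip_width: 0.0853
t 16.38 at [0.4537 0.1559 0.0931] yaw 7.6 tilt [0.0075 0.0011] F [-0.1 -0.2  0.9] shift tool [-0.0034 -0.0025  0.0751] wz -0.0
K [[370, 165], [350, 251], [314, 275], [275, 249], [256, 166]] mid [0.4214 0.1487] tip [0.5    0.1595] wid 0.0683 len 0.0794 yawbase 8.1 yawtip 7.8
G  mid [0.4218 0.1487] tip [0.5006 0.1595] wid 0.0690 len 0.0795 yawbase 8.1 yawtip 7.8
```

```bash
python3 -m jog '[[[-0.002,-0.0025,0.02,0,0.4,-0.4],[0,0,0.02,0,0,0],[0,0,0.018,0,0,0],[0,0,0.012,0,0,0],[0,0,0.004,0,0,0],[0,0,0,0,0,0]]]' 0.085; python3 -c "
from h import *
go(.4575,.1537,.017,8)"
```

```text
clock: 17.18
eef_pos: [0.4604, 0.1522, 0.0172]
tool_rot: [-0.065, 0.998, 0.0, 0.002]
ft_force: [-0.3, -0.3, -0.1]
grip_width: 0.085
t 17.18 at [0.4604 0.1522 0.0172] yaw 7.4 tilt [0.0035 0.0011] F [-0.3 -0.3 -0.1] shift tool [0.0027 0.0019 0.0002] wz -0.6
```

```bash
python3 -m jog '[[[0,0.001,0,0,0,-0.5],[0,0,0,0,0,0],[0,0,0,0,0,0],[0,0,0,0,0,0],[-0.006,0.001,0,0,0,2.5],[-0.008,0.001,0,0,0,2.5],[-0.008,0.002,0,0,0,2.5],[-0.008,0.002,0,0,0,0],[0,0,0,0,0,0]]]' 0.05; python3 -c "
from h import *
go(.50,.1652,.018,0.5)"
```

```text
clock: 18.3
eef_pos: [0.4918, 0.1622, 0.0199]
tool_rot: [-0.003, 1.0, 0.001, 0.003]
ft_force: [-0.1, -0.5, -1.2]
grip_width: 0.0565
t 18.30 at [0.4918 0.1622 0.0199] yaw 0.3 tilt [0.0067 0.0023] F [-0.1 -0.5 -1.2] shift tool [-0.0082  0.003   0.002 ] wz -0.2
```

```bash
python3 -m jog '[[[-0.003,0.003,0,0,0.2,-0.2],[0,0.0005,0,0,0,0],[0,0,0,0,0,0]]]' 0.05; python3 -m jog '[[[0,0,0,0,0,0],[0,0,0,0,0,0],[0,0,-0.02,0,0,0],[0,0,-0.03,0,0,0],[0.03,0,-0.01,0,0,0],[0.035,0,0,0,0,0],[0.02,0,0,0,0,0],[0,0,0,0,0,0],[0,0,0,0,0,0]]]' 0.085;  python3 k.py .42 .165 .021 .5
```

```text
clock: 18.68
eef_pos: [0.4941, 0.1657, 0.0196]
tool_rot: [-0.005, 1.0, 0.001, 0.001]
ft_force: [-0.5, -1.0, -0.1]
grip_width: 0.0568
clock: 19.8
eef_pos: [0.4086, 0.165, 0.0828]
tool_rot: [-0.005, 1.0, 0.002, 0.003]
ft_force: [1.0, -0.4, 0.5]
grip_width: 0.0852
t 19.80 at [0.4086 0.165  0.0828] yaw 0.5 tilt [0.006  0.0036] F [ 1.  -0.4  0.5] shift tool [-0.011  -0.0004  0.0619] wz 0.0
K [[370, 289], [354, 352], [316, 358], [279, 351], [263, 290]] mid [0.4537 0.1648] tip [0.516 0.165] wid 0.0681 len 0.0623 yawbase 1.0 yawtip 0.2
G  mid [0.455  0.1648] tip [0.5169 0.165 ] wid 0.0688 len 0.0620 yawbase 1.0 yawtip 0.2
```

```bash
python3 -m jog '[[[-0.010,0,0.015,0.2,0.3,0],[-0.004,0,0.015,0,0,0],[0,0,0.015,0,0,0],[0,0,0.011,0,0,0],[0,0,0.004,0,0,0],[0,0,0,0,0,0]]]' 0.036; python3 -c "
from h import *
go(.427,.165,.0215,0.6)"
```

```text
clock: 20.6
eef_pos: [0.4263, 0.1652, 0.0194]
tool_rot: [-0.004, 1.0, 0.0, 0.001]
ft_force: [-0.6, 0.4, 0.3]
grip_width: 0.0361
t 20.60 at [0.4263 0.1652 0.0194] yaw 0.4 tilt [0.0012 0.0001] F [-0.6  0.4  0.3] shift tool [-0.0007 -0.0002 -0.0021] wz -0.2
```

```bash
python3 -m jog '[[[-0.009,0,-0.001,0,0,-0.2],[-0.0095,0,0,0,0,0],[-0.0095,0,0,0,0,0],[-0.0095,0,0,0,0,0],[-0.0095,0,0,0,0,0],[-0.0095,0,0,0,0,0],[-0.0095,0,0,0,0,0],[-0.0095,0,0,0,0,0],[-0.0095,0,0,0,0,0],[-0.0095,0,0,0,0,0],[-0.009,0,0,0,0,0],[0,0,0,0,0,0]]]' 0.036; python3 -c "
from h import *
go(.578,.166,.0215,0.6)"
```

```text
clock: 22.1
eef_pos: [0.5386, 0.1668, 0.022]
tool_rot: [-0.005, 1.0, 0.001, 0.002]
ft_force: [0.1, 0.4, -0.5]
grip_width: 0.036
t 22.10 at [0.5386 0.1668 0.022 ] yaw 0.6 tilt [0.0036 0.0013] F [ 0.1  0.4 -0.5] shift tool [-0.0394 -0.0013  0.0006] wz 0.0
```

```bash
cat > sc.py <<'E'
from h import *
def sc(z=.028):
    a=cam('scene');hsv=cv2.cvtColor(a['pixels'],cv2.COLOR_RGB2HSV)
    pc=cv2.inRange(hsv,(12,60,150),(26,255,255)); pc[:170]=0;pc[285:]=0;pc[:,:250]=0;pc[:,400:]=0
    ct,_=cv2.findContours(pc,cv2.RETR_EXTERNAL,cv2.CHAIN_APPROX_NONE)
    for k in ct:
        if 60<cv2.contourArea(k)<1500:
            p=cv2.approxPolyDP(cv2.convexHull(k),2,True)[:,0]
            print(cv2.contourArea(k),[(q.tolist(),ray(a,*q,z)[:2].round(3).tolist()) for q in p])
if __name__=='__main__': sc()
E
python3 sc.py
```

```text
310.5 [([284, 181], [0.397, -0.118]), ([302, 185], [0.408, -0.053]), ([302, 190], [0.43, -0.05]), ([294, 200], [0.477, -0.07]), ([282, 199], [0.477, -0.111]), ([280, 192], [0.448, -0.123])]
1460.0 [([356, 170], [0.316, 0.129]), ([356, 182], [0.373, 0.132]), ([265, 215], [0.549, -0.154]), ([254, 215], [0.553, -0.189]), ([250, 212], [0.543, -0.205]), ([250, 180], [0.406, -0.238]), ([264, 170], [0.353, -0.199])]
```

```bash
python3 -m jog '[[[-0.007,-0.0005,0,0,0,0],[-0.007,-0.0004,0,0,0,0],[-0.007,0,0,0,0,0],[-0.007,0,0,0,0,0],[-0.004,0,0,0,0,0],[0,0,0,0,0,0]]]' 0.036; python3 k.py .578 .166 .0215 .6
```

```text
clock: 22.9
eef_pos: [0.5719, 0.1662, 0.0218]
tool_rot: [-0.006, 1.0, 0.0, 0.001]
ft_force: [-1.1, 0.1, -0.3]
grip_width: 0.0365
t 22.90 at [0.5719 0.1662 0.0218] yaw 0.6 tilt [0.0026 0.001 ] F [-1.1  0.1 -0.3] shift tool [-0.0061 -0.0002  0.0003] wz 0.0
K [[372, 333], [369, 352], [319, 358], [264, 352], [262, 334], [273, 312], [357, 297]] mid [0.5861 0.1648] tip [0.6234 0.1672] wid 0.0373 len 0.0374 yawbase 12.2 yawtip 3.7
G  mid [0.5875 0.1648] tip [0.6243 0.1672] wid 0.0379 len 0.0369 yawbase 12.2 yawtip 3.8
```

```bash
python3 -m jog '[[[-0.004,0,0,0,0,0],[-0.003,0,0,0,0,0],[-0.003,0,0,0,0,0],[-0.002,0,0,0,0,0],[0,0,0,0,0,0]]]' 0.036; python3 k.py .578 .166 .0215 .6
```

```text
clock: 23.58
eef_pos: [0.578, 0.1662, 0.0208]
tool_rot: [-0.006, 1.0, 0.0, -0.005]
ft_force: [-1.0, 0.9, 0.9]
grip_width: 0.0359
t 23.57 at [0.578  0.1662 0.0208] yaw 0.7 tilt [-0.01    0.0004] F [-1.   0.9  0.9] shift tool [-0.     -0.0002 -0.0007] wz 0.1
K [[358, 295], [372, 333], [370, 352], [319, 358], [264, 352], [262, 333], [273, 312]] mid [0.5912 0.165 ] tip [0.6282 0.1672] wid 0.0375 len 0.0371 yawbase 13.6 yawtip 3.5
G  mid [0.5925 0.165 ] tip [0.6291 0.1673] wid 0.0381 len 0.0366 yawbase 13.6 yawtip 3.5
```

```bash
python3 -m jog '[[[0.010,0,0,0,-0.5,0],[0,0,-0.015,0,0,0],[0,0,-0.015,0,0,0],[-0.018,0,0,0,0,0],[-0.016,0,0,0,0,0],[0,0,0.006,0,0,0],[0,0,0,0,0,0]]]' 0; python3 -c "
from h import *
go(.601,.166,.0305,0.6)"
```

```text
clock: 24.5
eef_pos: [0.6095, 0.1674, 0.0532]
tool_rot: [-0.006, 1.0, 0.002, 0.006]
ft_force: [-0.3, -0.2, -0.1]
grip_width: -0.0002
t 24.50 at [0.6095 0.1674 0.0532] yaw 0.7 tilt [0.0129 0.0031] F [-0.3 -0.2 -0.1] shift tool [ 0.0088 -0.0013  0.0226] wz 0.1
```

```bash
python3 -m jog '[[[0.008,0,0.006,0,0.7,0],[0,0,0.006,0,0,0],[0,0,0.004,0,0,0],[0,0,0.003,0,0,0],[0,0,0.002,0,0,0],[0,0,0.002,0,0,0],[0,0,0,0,0,0]]]' 0; python3 -c "
from h import *
go(.601,.166,.0305,0.6)"; python3 -m jog '[[[0,0,0.002,0,0,0],[0,0,0.002,0,0,0],[0,0,0,0,0,0]]]' 0
```

```text
clock: 25.38
eef_pos: [0.5996, 0.1674, 0.0318]
tool_rot: [-0.006, 1.0, 0.002, -0.0]
ft_force: [-0.6, 0.2, 0.9]
grip_width: -0.0002
t 25.38 at [0.5996 0.1674 0.0318] yaw 0.7 tilt [-0.0003  0.003 ] F [-0.6  0.2  0.9] shift tool [-0.0014 -0.0014  0.0013] wz 0.1
clock: 25.75
eef_pos: [0.6003, 0.1675, 0.0314]
tool_rot: [-0.006, 1.0, 0.002, 0.001]
ft_force: [-0.2, 0.1, -0.4]
grip_width: -0.0002
```

```bash
python3 - <<'E'
from h import *
import pickle
a,b=pickle.load(open('c0.pkl','rb'))
for uv in[(223,152),(210,200),(196,240)]:print('kaya',ray(a,*uv,.127).round(3))
for uv in[(398,58),(396,120),(286,115)]:print('kaya side',ray(b,*uv,.127).round(3))
E
python3 -m jog '[[[0,0,-0.02,0,0,0],[0,0,-0.03,0,0,0],[0.015,-0.03,-0.02,0,0,0],[0.025,-0.04,0,0,0,0],[0.025,-0.042,0,0,0,0],[0.025,-0.042,0,0,0,0],[0.025,-0.042,0,0,0,0],[0.025,-0.042,0,0,0,0],[0,0,0,0,0,8],[0,0,0,0,0,7],[0,0,0,0,0,0],[0,0,0,0,0,0]]]' 0.085; python3 k.py .445 -.0946 .017 -14.7
```

```text
kaya [ 0.377 -0.323  0.127]
kaya [ 0.583 -0.304  0.127]
kaya [ 0.726 -0.301  0.127]
kaya side [ 0.378 -0.664  0.127]
kaya side [ 0.359 -0.305  0.127]
kaya side [ 0.702 -0.257  0.127]
clock: 27.25
eef_pos: [0.46, -0.0799, 0.0975]
tool_rot: [0.127, 0.992, 0.001, 0.001]
ft_force: [-0.4, -0.4, 0.7]
grip_width: 0.0851
t 27.25 at [ 0.46   -0.0799  0.0975] yaw -14.6 tilt [0.0024 0.0025] F [-0.4 -0.4  0.7] shift tool [ 0.011  -0.0182  0.0805] wz 0.1
K [[345, 140], [331, 221], [325, 230], [291, 253], [253, 227], [231, 140]] mid [ 0.4094 -0.085 ] tip [ 0.4858 -0.1056] wid 0.0683 len 0.0791 yawbase -14.6 yawtip -15.1
G  mid [ 0.4096 -0.0852] tip [ 0.4863 -0.1058] wid 0.0690 len 0.0794 yawbase -14.6 yawtip -15.0
```

```bash
python3 -m jog '[[[0.012,-0.018,0.01,0,0,0],[0,0,0.02,0,0,0],[0,0,0.02,0,0,0],[0,0,0.017,0,0,0],[0,0,0.008,0,0,0],[0,0,0.003,0,0,0],[0,0,0,0,0,0]]]' 0.085; python3 -c "
from h import *
go(.4444,-.0945,.017,-14.8)"
```

```text
clock: 28.18
eef_pos: [0.4464, -0.0932, 0.018]
tool_rot: [0.122, 0.993, 0.001, 0.003]
ft_force: [-0.3, 1.1, 0.7]
grip_width: 0.0852
t 28.18 at [ 0.4464 -0.0932  0.018 ] yaw -14.0 tilt [0.0058 0.0019] F [-0.3  1.1  0.7] shift tool [ 0.0016 -0.0018  0.001 ] wz 0.8
```

```bash
python3 -m jog '[[[0,-0.0015,0,0,0,0.7],[0,0,0,0,0,0],[0,0,0,0,0,0],[0,0,0,0,0,0],[-0.0075,0.004,0,0,0,-3],[-0.0075,0.004,0,0,0,-3],[-0.0075,0.004,0,0,0,-3],[-0.0075,0.004,0,0,0,-3],[-0.0075,0.004,0,0,0,-3],[-0.005,0.004,0,0,0,0],[0,0,0,0,0,0]]]' 0.05; python3 -c "
from h import *
go(.494,-.0747,.018,0.6)"
```

```text
clock: 29.55
eef_pos: [0.4929, -0.0764, 0.0201]
tool_rot: [-0.005, 1.0, 0.001, 0.004]
ft_force: [0.6, 0.3, -0.3]
grip_width: 0.0564
t 29.55 at [ 0.4929 -0.0764  0.0201] yaw 0.6 tilt [0.008  0.0015] F [ 0.6  0.3 -0.3] shift tool [-0.0011  0.0017  0.0021] wz 0.0
```

```bash
python3 -m jog '[[[-0.001,0.0017,0,0,0.2,0],[0,0,0,0,0,0]]]' 0.05; python3 -m jog '[[[0,0,0,0,0,0],[0,0,0,0,0,0],[0,0,-0.02,0,0,0],[0,0,-0.03,0,0,0],[0.03,0,-0.01,0,0,0],[0.035,0,0,0,0,0],[0.02,0,0,0,0,0],[0,0,0,0,0,0],[0,0,0,0,0,0]]]' 0.085;  python3 k.py .42 -.0747 .021 .6
```

```text
clock: 29.8
eef_pos: [0.4935, -0.0748, 0.0201]
tool_rot: [-0.005, 1.0, 0.001, 0.002]
ft_force: [-0.5, 0.7, -0.6]
grip_width: 0.0566
clock: 30.92
eef_pos: [0.4071, -0.0763, 0.0825]
tool_rot: [-0.004, 1.0, 0.0, 0.003]
ft_force: [-0.1, -0.4, -0.1]
grip_width: 0.085
t 30.93 at [ 0.4071 -0.0763  0.0825] yaw 0.5 tilt [0.0067 0.0006] F [-0.1 -0.4 -0.1] shift tool [-0.0125  0.0014  0.0616] wz -0.1
K [[371, 292], [356, 352], [317, 358], [280, 351], [264, 293]] mid [ 0.4542 -0.076 ] tip [ 0.5143 -0.0758] wid 0.0682 len 0.0601 yawbase 1.1 yawtip 0.2
G  mid [ 0.4555 -0.076 ] tip [ 0.5152 -0.0758] wid 0.0689 len 0.0597 yawbase 1.1 yawtip 0.2
```

```bash
python3 -m jog '[[[-0.010,0.0005,0.015,0,0.3,0],[-0.004,0,0.015,0,0,0],[0,0,0.015,0,0,0],[0,0,0.010,0,0,0],[0,0,0.003,0,0,0],[0,0,0,0,0,0]]]' 0.036; python3 -c "
from h import *
go(.427,-.0755,.0215,0.6)"
```

```text
clock: 31.72
eef_pos: [0.4279, -0.0759, 0.0228]
tool_rot: [-0.005, 1.0, 0.0, 0.003]
ft_force: [-1.0, -0.4, 0.4]
grip_width: 0.036
t 31.73 at [ 0.4279 -0.0759  0.0228] yaw 0.5 tilt [0.0054 0.0001] F [-1.  -0.4  0.4] shift tool [0.0009 0.0004 0.0013] wz -0.1
```

```bash
python3 -m jog '[[[-0.009,0,0.001,0,0.2,0],[-0.0095,0,0,0,0,0],[-0.0095,0,0,0,0,0],[-0.0095,0,0,0,0,0],[-0.0095,0,0,0,0,0],[-0.0095,0,0,0,0,0],[-0.0095,0,0,0,0,0],[-0.0095,0,0,0,0,0],[-0.0095,0,0,0,0,0],[-0.0095,0,0,0,0,0],[-0.009,0,0,0,0,0],[0,0,0,0,0,0]]]' 0.036; python3 k.py .578 -.0742 .0215 .6
```

```text
clock: 33.22
eef_pos: [0.5403, -0.075, 0.0233]
tool_rot: [-0.005, 1.0, -0.0, 0.002]
ft_force: [-0.7, -0.4, -0.3]
grip_width: 0.0359
t 33.23 at [ 0.5403 -0.075   0.0233] yaw 0.6 tilt [ 0.0044 -0.0005] F [-0.7 -0.4 -0.3] shift tool [-0.0377  0.0005  0.0019] wz -0.0
K [[639, 375], [622, 396], [575, 363], [639, 363]] mid [0.5857 0.0603] tip [0.6159 0.0843] wid 0.0299 len 0.0385 yawbase 0.6 yawtip 38.5
G  mid [0.5876 0.0625] tip [0.617  0.0854] wid 0.0303 len 0.0373 yawbase 0.6 yawtip 38.0
K [[372, 333], [369, 352], [319, 358], [264, 352], [262, 334], [273, 313], [357, 295]] mid [ 0.5554 -0.0764] tip [ 0.5933 -0.074 ] wid 0.0381 len 0.0380 yawbase 14.4 yawtip 3.6
G  mid [ 0.5567 -0.0764] tip [ 0.5942 -0.074 ] wid 0.0387 len 0.0376 yawbase 14.4 yawtip 3.7
```

Same picture as the left gold. I'll finish the push.

```bash
python3 -m jog '[[[-0.007,0,0.001,0,0,0],[-0.007,0,0.0005,0,0,0],[-0.007,0,0,0,0,0],[-0.006,0,0,0,0,0],[-0.004,0,0,0,0,0],[-0.004,0,0,0,0,0],[-0.003,0,0,0,0,0],[-0.003,0,0,0,0,0],[0,0,0,0,0,0]]]' 0.036; python3 k.py .578 -.0742 .0215 .6
```

```text
clock: 34.4
eef_pos: [0.5792, -0.0744, 0.0203]
tool_rot: [-0.005, 1.0, -0.0, -0.002]
ft_force: [-0.6, -0.1, 0.0]
grip_width: 0.0358
t 34.40 at [ 0.5792 -0.0744  0.0203] yaw 0.5 tilt [-0.0045 -0.0001] F [-0.6 -0.1  0. ] shift tool [ 0.0013  0.0002 -0.0012] wz -0.1
```

```bash
python3 -m jog '[[[-0.003,0,0,0,0,0],[-0.002,0,0,0,0,0],[0,0,0,0,0,0]]]' 0.036; python3 -m jog '[[[0.010,0,0,0,-0.5,0],[0,0,-0.015,0,0,0],[0,0,-0.015,0,0,0],[-0.014,0,0,0,0,0],[-0.012,0,0,0,0,0],[0,0,0.008,0,0,0],[0,0,0,0,0,0]]]' 0; python3 -c "
from h import *
go(.601,-.0742,.0305,0.6)"
```

```text
clock: 34.83
eef_pos: [0.5792, -0.0745, 0.0204]
tool_rot: [-0.004, 1.0, -0.0, -0.007]
ft_force: [-1.6, -0.4, 0.2]
grip_width: 0.0358
clock: 35.7
eef_pos: [0.6045, -0.0747, 0.0512]
tool_rot: [-0.005, 1.0, -0.001, 0.006]
ft_force: [-0.3, -0.4, -1.0]
grip_width: -0.0
t 35.70 at [ 0.6045 -0.0747  0.0512] yaw 0.5 tilt [ 0.0124 -0.0013] F [-0.3 -0.4 -1. ] shift tool [0.0037 0.0006 0.0207] wz -0.1
```

```bash
python3 -m jog '[[[0.003,0,0.006,0,0.6,0],[0,0,0.006,0,0,0],[0,0,0.004,0,0,0],[0,0,0.003,0,0,0],[0,0,0.002,0,0,0],[0,0,0.002,0,0,0],[0,0,0.002,0,0,0],[0,0,0,0,0,0]]]' 0; python3 -m jog '[[[0,0,0.002,0,0,0],[0,0,0,0,0,0]]]' 0
```

```text
clock: 36.7
eef_pos: [0.6004, -0.0748, 0.0317]
tool_rot: [-0.004, 1.0, -0.001, 0.002]
ft_force: [0.2, 0.3, 0.2]
grip_width: -0.0001
clock: 36.95
eef_pos: [0.6008, -0.0749, 0.0312]
tool_rot: [-0.004, 1.0, -0.001, 0.002]
ft_force: [0.5, 0.4, 0.2]
grip_width: 0.0001
```

```bash
python3 -m jog '[[[0,0,-0.03,0,0,0],[0,0,-0.04,0,0,0],[0,0,-0.045,0,0,0],[-0.015,0.03,-0.005,0,0,0],[-0.02,0.03,0,0,0,0],[-0.03,0.03,0,0,0,0],[-0.02,0.03,0,0,0,0],[-0.01,0,0,0,0,0],[0,0,0,0,0,0]]]' 0
python3 - <<'E'
from h import *
go(.697,.0457,.13,0.6)
a=cam('scene');b=cam('side')
for c,n,(x0,y0,x1,y1) in((a,'scene',(250,225,395,280)),(b,'side',(235,145,295,285))):
    hsv=cv2.cvtColor(c['pixels'],cv2.COLOR_RGB2HSV); m=cv2.inRange(hsv,(18,140,110),(28,255,255)); r=np.zeros_like(m); r[y0:y1,x0:x1]=255; m&=r
    n_,l,s,_=cv2.connectedComponentsWithStats(m); i=1+np.argsort(-s[1:,4])[:5]
    for j in i:
        ys,xs=np.nonzero(l==j)
        if len(xs)>8: print(n,len(xs),'L',xs.min(),ys[xs==xs.min()].mean(),'R',xs.max(),ys[xs==xs.max()].mean(),[ray(c,u,v,.092)[:2].round(3).tolist() for u,v in((xs.min(),ys[xs==xs.min()].mean()),(xs.max(),ys[xs==xs.max()].mean()))])
E
```

```text
clock: 38.08
eef_pos: [0.6963, 0.0494, 0.148]
tool_rot: [-0.003, 1.0, -0.001, -0.001]
ft_force: [0.1, 0.1, -0.9]
grip_width: -0.0001
t 38.08 at [0.6963 0.0494 0.148 ] yaw 0.4 tilt [-0.0015 -0.0011] F [ 0.1  0.1 -0.9] shift tool [-0.0007 -0.0037  0.018 ] wz -0.2
scene 541 L 258 252.5 R 386 262.25 [[0.725, -0.129], [0.715, 0.229]]
scene 12 L 314 251.0 R 321 256.0 [[0.702, 0.027], [0.716, 0.049]]
scene 9 L 356 253.5 R 361 257.0 [[0.697, 0.145], [0.706, 0.16]]
side 557 L 261 248.0 R 292 241.0 [[0.647, 0.212], [0.577, 0.176]]
side 499 L 241 264.5 R 285 152.0 [[0.681, 0.266], [0.674, -0.129]]
side 460 L 269 212.5 R 294 215.0 [[0.658, 0.101], [0.591, 0.096]]
side 136 L 283 182.0 R 294 183.5 [[0.649, -0.011], [0.617, -0.012]]
```

```bash
python3 -m jog '[[[-0.002,-0.003,0.02,0,0,0],[0,0,0.025,0,0,0],[0,0,0.022,0,0,0],[0,0,0.010,0,0,0],[0,0,0,0,0,0]]]' 0; python3 -c "
from h import *
go(.697,.0457,.07,0.6)"
```

```text
clock: 38.8
eef_pos: [0.6955, 0.0427, 0.0709]
tool_rot: [-0.001, 1.0, -0.001, -0.001]
ft_force: [0.5, 0.4, -0.7]
grip_width: -0.0
t 38.80 at [0.6955 0.0427 0.0709] yaw 0.1 tilt [-0.0016 -0.001 ] F [ 0.5  0.4 -0.7] shift tool [-0.0015  0.003   0.0009] wz -0.5
```

```bash
python3 -m jog '[[[0.0065,0.001,0.001,0,0,-0.3],[0.0065,0.001,0.002,0,0,0],[0.0065,0,0.002,0,0,0],[0.0065,0,0.003,0,0,0],[0.0065,0,0.003,0,0,0],[0.0065,0,0.003,0,0,0],[0,0,0,0,0,0]]]' 0
cat > bar.py <<'E'
from h import *
go(.6575,.0457,.055,0.6)
a=cam('scene')
hsv=cv2.cvtColor(a['pixels'],cv2.COLOR_RGB2HSV); m=cv2.inRange(hsv,(18,140,110),(28,255,255))
# rod: scan columns near left/right part for each candidate angle compare predicted rod pixels
for al in np.arange(-.05,1.4,.05):
    s=0;N=0
    for y in np.linspace(-.165,.165,80):
        xr=.160-.06*np.cos(al); c,sn=np.cos(.009),np.sin(.009)
        X=[.532+xr*c-y*sn-.0,.0455-.0035+xr*sn+y*c,.036+.06*np.sin(al)]
        u,v=np.round(proj(a,X)).astype(int); s+=m[v,u]>0;N+=1
    print('%.2f:%d'%(al,s),end=' ')
print()
E
python3 bar.py
```

```text
clock: 39.67
eef_pos: [0.6598, 0.0445, 0.0593]
tool_rot: [-0.004, 1.0, -0.0, 0.006]
ft_force: [1.4, 0.3, -0.5]
grip_width: 0.0004
t 39.67 at [0.6598 0.0445 0.0593] yaw 0.4 tilt [ 0.013  -0.0009] F [ 1.4  0.3 -0.5] shift tool [0.0023 0.0012 0.0043] wz -0.2
-0.05:4 0.00:4 0.05:4 0.10:5 0.15:22 0.20:41 0.25:57 0.30:62 0.35:62 0.40:61 0.45:61 0.50:61 0.55:61 0.60:61 0.65:61 0.70:61 0.75:62 0.80:62 0.85:60 0.90:51 0.95:33 1.00:12 1.05:3 1.10:3 1.15:3 1.20:3 1.25:3 1.30:2 1.35:2
```

```bash
python3 -m jog '[[[-0.005,0.001,0,0,0.7,0],[0,0,-0.02,0,0,0],[0,0,-0.025,0,0,0],[0.012,0,0,0,0,0],[0.014,0,0,0,0,0],[0,0,0,0,0,0]]]' 0; python3 -c "
from h import *
go(.638,.0457,.074,0.6)"
```

```text
clock: 40.48
eef_pos: [0.635, 0.0464, 0.1062]
tool_rot: [-0.004, 1.0, 0.0, -0.006]
ft_force: [0.2, 0.3, -0.9]
grip_width: 0.0
t 40.48 at [0.635  0.0464 0.1062] yaw 0.5 tilt [-0.012   0.0001] F [ 0.2  0.3 -0.9] shift tool [-0.0034 -0.0007  0.0321] wz -0.1
```

```bash
python3 -m jog '[[[-0.003,0,0.010,0,-0.6,0],[0,0,0.010,0,0,0],[0,0,0.010,0,0,0],[0,0,0.008,0,0,0],[0,0,0.008,0,0,0],[0,0,0.008,0,0,0],[0,0,0.006,0,0,0],[0,0,0.005,0,0,0],[0,0,0.004,0,0,0]]]' 0; python3 bar.py
```

```text
clock: 41.6
eef_pos: [0.6377, 0.0466, 0.0394]
tool_rot: [-0.004, 1.0, 0.0, -0.001]
ft_force: [-11.6, -0.9, 25.9]
grip_width: 0.0002
t 41.60 at [0.6377 0.0466 0.0394] yaw 0.5 tilt [-0.0016  0.0006] F [-11.6  -0.9  25.9] shift tool [-0.0198 -0.0011 -0.0157] wz -0.1
-0.05:71 0.00:73 0.05:73 0.10:69 0.15:50 0.20:26 0.25:10 0.30:5 0.35:2 0.40:2 0.45:3 0.50:2 0.55:2 0.60:2 0.65:2 0.70:3 0.75:2 0.80:3 0.85:4 0.90:10 0.95:34 1.00:61 1.05:72 1.10:73 1.15:73 1.20:61 1.25:41 1.30:24 1.35:12
```

```bash
python3 -m jog '[[[0,0,-0.03,0,0,0],[0,0,-0.05,0,0,0],[0,0,-0.05,0,0,0],[0.05,0,-0.03,0,0,0],[0.06,0,0,0,0,0],[0.06,0,0,0,0,0],[0.03,0,0,0,0,0],[0,0,0,0,0,0],[0,0,0,0,0,0]]]' 0
python3 - <<'E'
from h import *
import pickle
a0,b0=pickle.load(open('c0.pkl','rb')); a=cam('scene');b=cam('side')
o=bot.get_obs();print(o['clock'],o['eef_pos'].round(3),o['ft_force'].round(1))
# bystanders: compare now with the start
for c0,c,R in((a0,a,{'bell':(180,150,206,184),'box':(132,172,188,215),'caddy':(424,224,454,254),'dish':(442,190,484,224)}),(b0,b,{'bell':(346,72,370,108),'box':(312,56,342,98)})):
    for n,(x0,y0,x1,y1) in R.items(): print(n,'mean diff',np.abs(c['pixels'][y0:y1,x0:x1].astype(int)-c0['pixels'][y0:y1,x0:x1]).mean().round(1))
# bar: straight brass run, both views, on the plane z=.040 (top of the rod folded down)
for c,n in((a,'scene'),(b,'side')):
    hsv=cv2.cvtColor(c['pixels'],cv2.COLOR_RGB2HSV); m=cv2.inRange(hsv,(18,140,110),(28,255,255))
    for y in(-.155,-.13,-.02,.10,.22):
        best=[]
        for x in np.arange(.59,.72,.002):
            u,v=np.round(proj(c,[x,y,.038])).astype(int)
            if m[v,u]: best.append(round(x,3))
        print(n,'y',y,'brass x at z=.038:',best)
E
python3 sc.py
```

```text
clock: 42.78
eef_pos: [0.4395, 0.045, 0.2045]
tool_rot: [-0.004, 1.0, 0.001, 0.008]
ft_force: [0.0, -1.1, 0.0]
grip_width: 0.0002
42.875 [0.44  0.045 0.204] [-0.5  0.5  0.3]
bell mean diff 31.6
box mean diff 3.4
caddy mean diff 1.1
dish mean diff 0.7
bell mean diff 44.7
box mean diff 1.5
scene y -0.155 brass x at z=.038: []
scene y -0.13 brass x at z=.038: [np.float64(0.63), np.float64(0.632), np.float64(0.634), np.float64(0.636), np.float64(0.638), np.float64(0.64), np.float64(0.642), np.float64(0.644), np.float64(0.646), np.float64(0.648), np.float64(0.65), np.float64(0.652), np.float64(0.654), np.float64(0.656), np.float64(0.658), np.float64(0.66), np.float64(0.662), np.float64(0.664), np.float64(0.666), np.float64(0.668), np.float64(0.67), np.float64(0.672), np.float64(0.674), np.float64(0.676), np.float64(0.678), np.float64(0.68), np.float64(0.682), np.float64(0.684), np.float64(0.686), np.float64(0.688), np.float64(0.69), np.float64(0.692), np.float64(0.694), np.float64(0.696), np.float64(0.698), np.float64(0.7)]
scene y -0.02 brass x at z=.038: [np.float64(0.628), np.float64(0
[... 1609 characters left out ...]
, 0.141]), ([371, 249], [0.638, 0.192])]
187.5 [([314, 243], [0.637, 0.018]), ([331, 244], [0.634, 0.07]), ([333, 249], [0.651, 0.078]), ([326, 256], [0.678, 0.059]), ([321, 256], [0.679, 0.044]), ([314, 249], [0.658, 0.02])]
115.0 [([276, 240], [0.639, -0.1]), ([292, 241], [0.637, -0.05]), ([293, 245], [0.651, -0.045]), ([288, 249], [0.667, -0.058]), ([282, 249], [0.669, -0.076])]
824.5 [([258, 251], [0.684, -0.147]), ([266, 235], [0.625, -0.135]), ([276, 226], [0.588, -0.11]), ([374, 235], [0.586, 0.2]), ([383, 246], [0.623, 0.228]), ([383, 261], [0.675, 0.229])]
436.5 [([267, 203], [0.5, -0.158]), ([264, 222], [0.577, -0.151]), ([250, 255], [0.701, -0.168]), ([250, 206], [0.519, -0.211])]
```

The bar lies folded in both views, but the bell patch has changed. I'll look once to see whether that is only the arm's shadow.

Run:
```python
from h import *
import pickle
a0,b0=pickle.load(open('c0.pkl','rb')); a=cam('scene')
f=lambda c,x0,y0,x1,y1,w:cv2.resize(c['pixels'][y0:y1,x0:x1],(w,300),interpolation=cv2.INTER_CUBIC)
im=np.vstack([np.hstack([f(a0,120,140,220,220,375),f(a,120,140,220,220,375)]),f(a,250,195,400,280,750)]);cv2.imwrite('pics/fin.png',im[:,:,::-1])
```

```text
(no output)
```

View pics/fin.png

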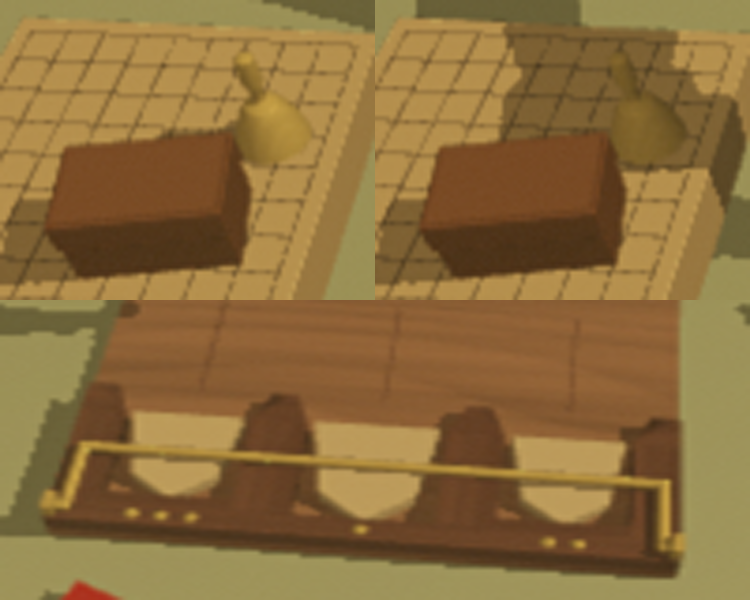

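The bell hasn't moved; only the arm's shadow lies on it. All three pieces sit straight in their wells under the folded bar, so I'm handing in.

```bash
python3 -c "
from h import *
print(bot.get_obs()['clock'], bot.job_done())"
```

```text
the job is handed in; nothing more can be done
42.975 None
```

The rack is filled and the bar is folded down, and I handed the job in at about 43 s on the robot's clock. The order was king in the middle well, a gold in the left well, then the other gold in the right.

**How:** I gripped each piece by its sides on the field to straighten it and slid it, never raising it, towards its well. Then I pushed it in by its base with two finger tips. I pulled the bar over from behind and pressed it down to its stop.

**Last checks:**
- **Pieces flat in the wells:** touching the tops with the fingers gave 33.7 mm for the king and 31.4 and 31.2 mm for the golds. About 33 and 31 mm is right for dropped pieces; undropped ones would be 4 mm higher.
- **Bar:** the finger stopped at 39.4 mm with 26 N, against 40 mm for the folded rod's top. Both cameras showed the crossbar at about x 0.632 m, as expected when fully down.
- **Bystanders:** the box, caddy and dish look unchanged. The bell's patch failed the plain image comparison, but a closer look showed only the arm's shadow on it, with its position unchanged.

**Disagreements:**
- The cameras differed by 2–4 mm on where the rack lies; I used a middle value and it fitted.
- When I closed the grip, the hand rose about 2 mm. I took that as the pads pressing the pieces down and did not check separately that no piece lifted.
- I viewed 13 pictures against the budget of 10, one more than the allowed one or two extra.

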